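Isolate the firing unit and prove its output dead

TASK

Switch the firing unit off by flipping its lever all the way towards its low front edge, without touching the unit with the tester before that. Then take the pen tester out of its holder and put its tip on the middle one of the three brass terminals, square to the sloping panel, pressing lightly so that the sprung tip goes in about half way and never hard. Finish while still holding it there, with the switch off, and leave everything else on the bench where it is.

Things in the scene. Friction and masses are not known exactly. Their poses are not given: they have to be found in the camera images.
- firing_unit: grey desk-shaped case fixed to the bench: 160 mm deep, 220 wide, 45 high in front, 91 at the back; origin under its centre, x to its rear, y to its left. Its aluminium panel slopes at 18 degrees, falling to the front (towards the robot). On it: the switch at the left, three terminals at the right, behind them (58 mm up-slope of the row) a fuse cap 13 mm and a lamp 10 mm high
- mid_face (a point): centre of the flat top face of the middle brass terminal, the spot to touch. z: square out of the panel; x: up the slope; y: along the row, to the left. The three brass discs lie 36 mm apart along y, each 7 mm deep in a round black collar of 17 mm inner and 25 mm outer diameter, which stands 9 mm above the panel; this face is 2 mm above the panel
- switch_grip (a point): middle of the switch lever's cross grip, a black bar 36 mm long along the panel's y, 11 mm thick. The lever turns about a pin along the panel's y, 40 mm from this point and 8 mm above the panel. On: the grip stands 44 mm above the panel, 17 mm up-slope of the pin; off: 17 mm down-slope of it. The panel goes on 55 mm up-slope of the grip when on. Site z: along the lever, away from the pin
- isolator (a joint): the switch lever's angle in rad: 0 = on, leaning up-slope to the rear, as at the start; 0.9 = off, leaning down-slope to the low front edge. Over-centre spring: it holds in either end position against about 1.5 N at the grip and snaps over once pushed past about 0.55 rad
- tester_centre (a point): middle of the pen tester, a straight round pen 158 mm long, standing tip down in its holder; z along the pen from tip to butt. Tip's end 79 mm below this point, butt 79 mm above. White handle, 22 mm diameter, from 1 mm below this point to the butt (grip at the ribs, 29 to 61 mm above); below it a black collar 32 mm wide, 8 thick, and a nose of 21 mm that tapers to a 4.8 mm tip. 0.1 kg
- tip (a joint): how far the tester's sprung steel tip is pushed in, in m: 0 = fully out (16 mm stand out of the nose), 0.012 = fully in. It takes 0.6 N to start and 1.8 N more per 10 mm: about 1.7 N half way
- holder: the tester's holder, fixed to the bench: a round black foot 82 mm in diameter with an upright aluminium tube of 35 mm outer and 25 mm inner diameter; origin at the centre of its underside, z up. The tube's rim is 90 mm above the bench; the tester hangs in it by its collar, with 70 mm of nose and tip inside the tube
- bomb_head: bystander: steel bomb head with electrodes lying on its side, 57x138x57 mm; origin at its underside
- bomb_ring_nut: bystander: steel ring nut, 68 mm across, 34 mm high; origin at its underside
- bomb_cylinder: bystander: steel bomb vessel, 67 mm across, 125 mm high; origin at its underside
- phone: bystander: black phone lying flat, 162x78x9 mm; origin at its underside
- screwdriver_red: bystander: screwdriver lying flat, 25x158x24 mm; origin at its underside
- crucible_1: bystander: small steel crucible, 25 mm across, 26 mm high; origin at its underside
- grease_tin: bystander: flat round tin, 64 mm across, 33 mm high; origin at its underside
Mind the look-alikes: they are no part of the job. What is shaped like the part that bears tester_centre but blue is not meant.

How it is judged:
By the outcome, as a careful person would: the job done as asked, in the order asked, and still so for the second after the job is handed in, while the arm keeps its last pose, push and grip.
It also fails if it takes over 54 s, if anything falls off the work surface, if the arm or the gripper's body presses on something with over 40 N, if the wrist force passes 120 N, or if a joint passes its speed limit or range.

ROBOT

A 6-joint arm with a two-finger parallel gripper is mounted at the origin on a cart in front of the work surface, level with it; the furniture and walls round the work are solid. World frame = base frame: x ahead of the robot, y to its left, z up, the work surface at z = 0. Lengths are in m, angles in rad, forces in N, time in s.
With the tool pointing down it reaches from about 0.375 to 0.925 m from the base axis. Payload 5.7 kg.
Tool frame: the origin (TCP) lies between the finger pads; the fingertips stand 22 mm ahead of it and the grasp point (between the pads) lies 3 mm ahead of it; z points along the fingers, y is the line along which they close (so a half turn about z gives the same grasp; the last joint's range is limited). The gripper opens to 85 mm and grips with 20 to 120 N. Pads are 22 mm wide; open, the fingers measure 114 mm over their backs; the gripper's body (76 mm by 85 mm) begins 54 mm behind the grasp point. The pads swing forward as they close: fully open they stand 13 mm farther back than shut.
Start: joints at [1.146, 0.359, 1.51, -0, 1.272, -0.115], TCP at [0.183, 0.571, 0.253] pointing down, gripper open.
Joint ranges: [-2.97, 2.97], [-1.01, 2.36], [0.21, 2.38], [-0.96, 4.11], [0.2, 2.71], [-2.98, 2.98]. Speed limits (rad/s): [2.39, 2.39, 3.14, 3.14, 3.14, 3.14].

INTERFACE

Orientations are given as a unit quaternion [w, x, y, z].
In Python, from station import manip, imaging gives the robot as it stands.
- The arm moves only by the shell command python3 -m crank 'ROWS'. ROWS is JSON, a list of rows, each an object with "translation": the shift along the tool's x, y, z each as a share of 15 cm, from -1 to 1, a list of three; "twist": the turn about the tool's z as a share of pi/2 rad, from -1 to 1; "gripper": the gripper's target within -1 to 1 (shut at 1, half-way at 0, fully open at -1). In form: [{"translation": [tx, ty, tz], "twist": twist, "gripper": gripper}, ...]. A call has 1 to 20 rows; each row is the pose to reach, as a shift and turn from the pose commanded when the call began, along the tool's axes at that moment; what a row does not reach only later rows make up. A row lasts 1/10 s, in which the tool goes at most 50 mm and 8.59 degrees, less where a joint would pass 70% of its speed; a pose out of reach is approached as far as the arm can. A call with a number of a shift or a turn outside -1 to 1 is refused whole. A call with a gripper value outside its range is refused whole. The fingers move at their own pace and stop on an object; the grip force is fixed at half the most. Time passes only in rows, so rows that repeat a pose let the fingers close. It gives the time, the measured TCP pose, the force, the opening and the grip force at its end, in the units of the state.
- manip.observe(): the state, without advancing time (a new reading comes with each control period).
- imaging.camera(name): name is "scene" or "top" or "wrist"; returns the picture (420x560x3 uint8, red, green, blue); there is no depth.
- imaging.camera_info(name): a dict with "fx", "fy", "cx", "cy" (pixels), "distortion" ([k1, k2, p1, p2, k3] as OpenCV has them; the pictures are not rectified), "pose" (4x4, takes a point from camera to world coordinates). Camera axes: x right, y down, z forward; pixel columns grow to the right and rows downward; lengths in m; the calibration is good to about 2 mm. A picture is of the moment at which its call begins: read the wrist's pose just before it. camera_info takes no time and is no camera call; for the wrist camera it gives the pose at the moment of the call.
- manip.close_job(): hands the job in; it is judged then, once.
The state is a dict: "clock": time; "joint_positions": joint angles; "joint_velocities": joint speeds; "effort": joint torques, N m; "tcp_pos": TCP position; "tcp_rot": TCP orientation; "wrist_force": force on the tool from outside, world axes, zero at the start; "wrist_torque": the same for the moment, N m; "finger_gap": finger opening in m; "grasp_force": force on a finger pad.
Only numpy, scipy, OpenCV 4.12 (cv2) and the standard library are available. Lean on these libraries where they do the work, as an engineer would, in place of code of your own. Each camera call takes 0.05 s, during which the arm holds its last target. There are 200 camera calls.

## Working session

There is one attempt and no reset: what is moved stays moved. The work goes in short steps, Python scripts to look and compute and a shell command to move; the robot and the scene stay as the last step left them, time stands still between calls to the robot, and variables do not carry over. Pictures are saved under pics/ and viewed, at most 10 in all, crops included, and the job is handed in when it is done.

```bash
mkdir -p pics; ls
python3 - <<'E'
from station import manip, imaging
import cv2
s=manip.observe();print(s)
for n in("scene","top"):
    im=imaging.camera(n);cv2.imwrite(f"pics/{n}0.png",im[:,:,::-1]);print(imaging.camera_info(n))
E
```

```text
pics
{'clock': 0.0, 'joint_positions': array([ 1.14589530e+00,  3.59500915e-01,  1.51148692e+00, -2.00066117e-06,
        1.27250943e+00, -1.15114844e-01]), 'joint_velocities': array([ 0.0004216 , -0.00033629, -0.0014431 ,  0.00049736, -0.00057706,
        0.00127783]), 'effort': array([-6.77876596e-04, -5.27625954e+01, -2.78607130e+01, -5.60070530e-04,
        1.36461732e-02, -2.59734924e-05]), 'tcp_pos': array([0.1826499 , 0.57081619, 0.25243526]), 'tcp_rot': array([-2.53095630e-04,  1.54274113e-01,  9.88027627e-01, -9.18056465e-04]), 'wrist_force': array([ 0.24073053,  0.17492574, -0.07061829]), 'wrist_torque': array([-0.00450987, -0.00677864, -0.02945867]), 'grasp_force': 0.0, 'finger_gap': 0.08546130829041255}
{'fx': 523.525035552358, 'fy': 523.525035552358, 'cx': 283.493070168711, 'cy': 210.63450779089513, 'distortion': array([-0.20593417,  0.        ,  0.        ,  0.        ,  0.        ]), 'pose': array([[ 0.82751114, -0.3704172 ,  0.42191991, -0.051142  ],
       [-0.56111597, -0.57151907,  0.59876107, -0.81171046],
       [ 0.01934387, -0.73222745, -0.68078541,  0.9983115 ],
       [ 0.        ,  0.        ,  0.        ,  1.        ]])}
{'fx': 505.9184525756404, 'fy': 505.9184525756404, 'cx': 283.69807237236665, 'cy': 211.68648639921014, 'distortion': array([-0.15136519,  0.        ,  0.        ,  0.        ,  0.        ]), 'pose': array([[-0.02429836, -0.97998905,  0.19756277,  0.20624681],
       [-0.99953455,  0.02746157,  0.01328685, -0.01109909],
       [-0.01844635, -0.19714797, -0.98020019,  1.52131042],
       [ 0.        ,  0.        ,  0.        ,  1.        ]])}
```

View pics/scene0.png

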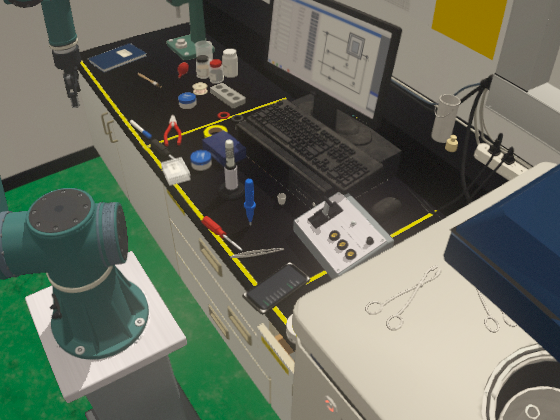

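View pics/top0.png

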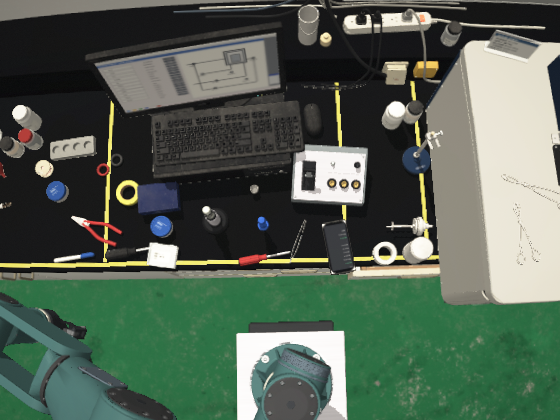

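Scene: white pen in its holder at scene (231,165)/top (209,215); a blue look-alike at scene (249,200)/top (263,225). The firing unit is at scene (343,235)/top (330,175), with the switch on the left and the terminals on the right. By the description, the white one is meant. One close crop to check.

Run:
```python
import cv2,numpy as np
s=cv2.imread("pics/scene0.png");t=cv2.imread("pics/top0.png")
a=cv2.resize(s[130:280,200:400],(800,600),interpolation=cv2.INTER_CUBIC)
b=cv2.resize(t[140:260,190:375],None,fx=4,fy=4,interpolation=cv2.INTER_CUBIC)
cv2.imwrite("pics/c_scene.png",a);cv2.imwrite("pics/c_top.png",b)
```

```text
(no output)
```

View pics/c_scene.png

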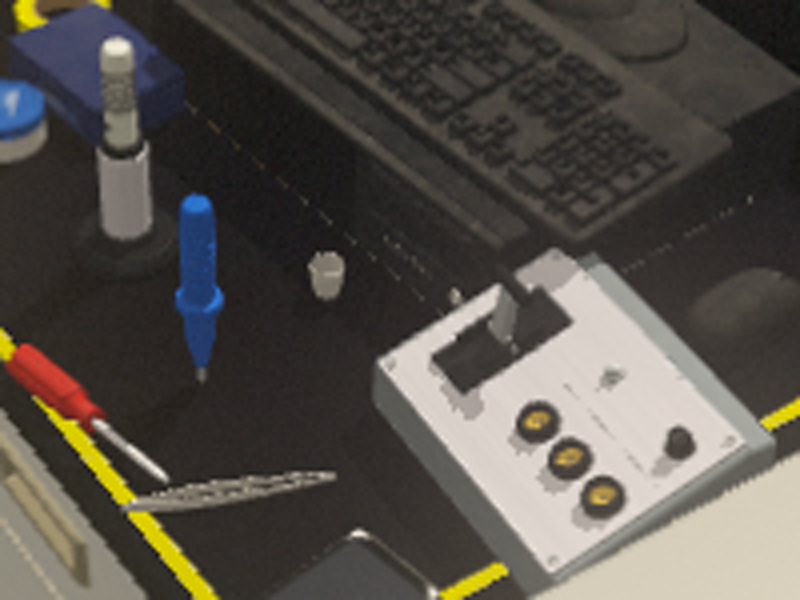

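View pics/c_top.png

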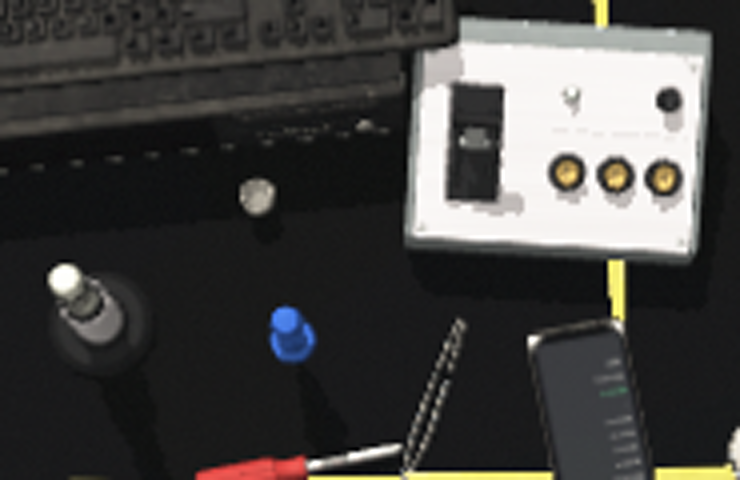

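The white pen stands in its aluminium tube (crop (117,100)). The blue one is free-standing without a holder, so the white one is confirmed. Terminals are at scene-crop (537,421), (569,458), (602,495), and the lever leans to the rear.

```bash
cat > h.py <<'E'
import numpy as np, cv2
from scipy.optimize import least_squares
from scipy.spatial.transform import Rotation as R
from station import manip, imaging
def ray(info,uv):
    K=np.array([[info['fx'],0,info['cx']],[0,info['fy'],info['cy']],[0,0,1]])
    p=cv2.undistortPoints(np.array([[uv]],float),K,info['distortion'])[0,0]
    P=info['pose'];d=P[:3,:3]@[p[0],p[1],1];return P[:3,3],d/np.linalg.norm(d)
def tri(obs):
    A=np.zeros((3,3));b=np.zeros(3);rs=[ray(i,u) for i,u in obs]
    for o,d in rs:
        M=np.eye(3)-np.outer(d,d);A+=M;b+=M@o
    x=np.linalg.solve(A,b);return x,[round(np.linalg.norm((np.eye(3)-np.outer(d,d))@(x-o))*1e3,1) for o,d in rs]
def proj(info,X):
    P=np.linalg.inv(info['pose']);K=np.array([[info['fx'],0,info['cx']],[0,info['fy'],info['cy']],[0,0,1]])
    return cv2.projectPoints(np.atleast_2d(X).astype(float),cv2.Rodrigues(P[:3,:3])[0],P[:3,3],K,info['distortion'])[0][:,0]
E
cat > m.py <<'E'
from h import *
S,T=imaging.camera_info("scene"),imaging.camera_info("top")
s=cv2.imread("pics/scene0.png");t=cv2.imread("pics/top0.png")
def gold(im,c,r=4):
    u,v=map(round,c);w=im[v-r:v+r+1,u-r:u+r+1].astype(float)
    g=np.clip(w[:,:,2]-w[:,:,0]-30,0,None);yy,xx=np.mgrid[v-r:v+r+1,u-r:u+r+1]
    return ((g*xx).sum()/g.sum(),(g*yy).sum()/g.sum())
fs=lambda p:(200+p[0]/4-.4,130+p[1]/4-.4)
ft=lambda p:(190+p[0]/4-.4,140+p[1]/4-.4)
X=[]
for a,b in zip([(537,421),(569,458),(602,495)],[(567,172),(616,175),(663,178)]):
    p=gold(s,fs(a));q=gold(t,ft(b));x,e=tri([(S,p),(T,q)]);X.append(x);print("term",p,q,x.round(4),e)
print(np.diff(X,axis=0),np.linalg.norm(np.diff(X,axis=0),axis=1))
for n,a,b in [("butt",(117,46),(66,278)),("foot",(130,238),(103,323)),
 ("panel_FL",(381,368),(410,245)),("panel_FR",(551,572),(692,253)),("slot_FL",(432,354),(448,198)),("slot_FR",(467,393),(497,202)),("slot_RR",(574,322),(503,88)),("lens",(612,376),(572,98)),("fuse",(681,440),(669,98))]:
    print(n,*[v if isinstance(v,list) else v.round(4) for v in tri([(S,fs(a)),(T,ft(b))])])
for n,b,z in [("foot",(103,323),0),("butt",(66,278),.178)]:
  for I,p in ((T,ft(b)),):
    o,d=ray(I,p);print(n,o+d*(z-o[2])/d[2])
E
python3 m.py
```

```text
term (np.float64(333.53769992383855), np.float64(234.57958872810357)) (np.float64(331.375304136253), np.float64(182.9373479318735)) [ 0.5816 -0.1346  0.0681] [np.float64(0.5), np.float64(0.5)]
term (np.float64(341.6968085106383), np.float64(243.6968085106383)) (np.float64(343.5612623762376), np.float64(183.677599009901)) [ 0.5785 -0.1707  0.0686] [np.float64(0.3), np.float64(0.3)]
term (np.float64(349.92105263157896), np.float64(253.44993581514763)) (np.float64(355.66118836915297), np.float64(184.33059418457648)) [ 0.5756 -0.2066  0.0677] [np.float64(0.4), np.float64(0.4)]
[[-0.00312179 -0.03613299  0.00045863]
 [-0.00285498 -0.03590305 -0.00093966]] [0.03627049 0.03602864]
butt [0.4897 0.2192 0.1766] [np.float64(0.7), np.float64(0.7)]
foot [0.4905 0.2195 0.0052] [np.float64(0.1), np.float64(0.1)]
panel_FL [ 0.5409 -0.0186  0.0392] [np.float64(3.7), np.float64(3.7)]
panel_FR [ 0.5227 -0.2267  0.0504] [np.float64(0.3), np.float64(0.3)]
slot_FL [ 0.5666 -0.0458  0.0618] [np.float64(0.8), np.float64(0.8)]
slot_FR [ 0.5653 -0.083   0.0573] [np.float64(1.0), np.float64(1.0)]
slot_RR [ 0.6453 -0.0893  0.0838] [np.float64(0.8), np.float64(0.8)]
lens [ 0.6363 -0.14    0.0815] [np.float64(0.2), np.float64(0.2)]
fuse [ 0.6322 -0.211   0.0874] [np.float64(0.3), np.float64(0.3)]
foot [0.49160383 0.2202171  0.        ]
butt [0.49012784 0.21867841 0.178     ]
```

```bash
cat > g.py <<'E'
from h import *
yl=np.array([.083,.99655,0]);xh=np.array([.99655,-.083,0]);c,s_=np.cos(np.pi/10),np.sin(np.pi/10)
xs=c*xh+[0,0,s_];n=-s_*xh+[0,0,c]
mid=np.array([.5785,-.1707,.0682]);slot=np.array([.606,-.0676,.0])
slot[2]=mid[2]-.002+((slot-mid)@xh)*np.tan(np.pi/10)
on=slot+.017*xs+.044*n;off=slot-.017*xs+.044*n
def rows(goal,yaw=None,st=None):
    "goal TCP -> translation shares (tool axes), twist share"
    st=st or manip.observe();Rm=R.from_quat(st['tcp_rot'],scalar_first=True).as_matrix()
    y=Rm[:,1];cur=np.arctan2(-y[0],y[1]);cur=(cur+np.pi/2)%np.pi-np.pi/2
    t=Rm.T@(np.array(goal)-st['tcp_pos'])/.15
    return t.round(3), None if yaw is None else round(-(yaw-cur)/(np.pi/2),3)
E
python3 - <<'E'
from g import *
S,T=imaging.camera_info("scene"),imaging.camera_info("top")
print(slot,on,off)
for p in (slot,on,on+.018*yl,on-.018*yl): print((proj(S,p)-[200,130])*4,(proj(T,p)-[190,140])*4)
pre=on+.03*xh; print(pre)
print(rows([pre[0],pre[1],.2525],np.arctan2(-.083,.9965)))
E
```

```text
[ 0.606      -0.0676      0.07232403] [ 0.60856234 -0.06781341  0.11942381] [ 0.57633798 -0.06512953  0.10891723]
[[501.41893099 336.97786654]] [[473.92262738 141.54951796]]
[[510.30611798 281.46458172]] [[476.01356917 120.60798561]]
[[494.98559309 264.86259821]] [[451.00755233 119.29325901]]
[[525.87770898 298.35013001]] [[501.02461684 121.93098164]]
[ 0.63845884 -0.07030341  0.11942381]
(array([-4.197, -3.145,  0.005]), np.float64(-0.144))
```

```bash
r='[{"translation":[-0.3,-0.2,0],"twist":-0.07,"gripper":1},{"translation":[-0.6,-0.4,0],"twist":-0.144,"gripper":1},{"translation":[-1,-0.75,0],"twist":-0.144,"gripper":1},{"translation":[-1,-0.75,0],"twist":-0.144,"gripper":1},{"translation":[-1,-0.75,0],"twist":-0.144,"gripper":1}]'
python3 -m crank '[{"translation":[-0.3,-0.2,0],"twist":-0.07,"gripper":1},{"translation":[-0.6,-0.4,0],"twist":-0.144,"gripper":1},{"translation":[-1,-0.75,0],"twist":-0.144,"gripper":1},{"translation":[-1,-0.75,0],"twist":-0.144,"gripper":1},{"translation":[-1,-0.75,0],"twist":-0.144,"gripper":1}]'
python3 -c "
from g import *
pre=on+.03*xh;print(rows([pre[0],pre[1],.2525],np.arctan2(-.083,.9965)))"
```

```text
clock: 0.6
tcp_pos: [0.2929, 0.4147, 0.2529]
tcp_rot: [-0.0, 0.044, 0.999, -0.001]
wrist_force: [-0.9, 0.0, -0.3]
finger_gap: 0.0124
grasp_force: 0.0
(array([-2.577, -3.019,  0.011]), np.float64(-0.003))
```

```bash
for i in 1; do
python3 -m crank '[{"translation":[-0.85,-1,0],"twist":0,"gripper":1},{"translation":[-0.85,-1,0],"twist":0,"gripper":1},{"translation":[-0.85,-1,0],"twist":0,"gripper":1},{"translation":[-0.85,-1,0],"twist":0,"gripper":1}]'
python3 -m crank '[{"translation":[-0.85,-1,0],"twist":0,"gripper":1},{"translation":[-0.85,-1,0],"twist":0,"gripper":1},{"translation":[-0.85,-1,0],"twist":0,"gripper":1},{"translation":[-0.85,-1,0],"twist":0,"gripper":1}]'
python3 -m crank '[{"translation":[-0.85,-1,0],"twist":0,"gripper":1},{"translation":[-0.85,-1,0],"twist":0,"gripper":1},{"translation":[-0.85,-1,0],"twist":0,"gripper":1},{"translation":[-0.85,-1,0],"twist":0,"gripper":1},{"translation":[-0.85,-1,0],"twist":0,"gripper":1}]'
done
python3 -c "
from g import *
pre=on+.03*xh;print(rows([pre[0],pre[1],.125],np.arctan2(-.083,.9965)))
cv2.imwrite('pics/w1.png',imaging.camera('wrist')[:,:,::-1])"
```

```text
clock: 1.0
tcp_pos: [0.4067, 0.2575, 0.2533]
tcp_rot: [0.0, 0.041, 0.999, 0.0]
wrist_force: [1.3, 0.2, 0.1]
finger_gap: 0.0003
grasp_force: 0.0
clock: 1.4
tcp_pos: [0.5217, 0.0971, 0.2532]
tcp_rot: [0.0, 0.042, 0.999, 0.0]
wrist_force: [-0.3, -0.5, -0.2]
finger_gap: 0.0002
grasp_force: 0.0
clock: 1.9
tcp_pos: [0.639, -0.0663, 0.2527]
tcp_rot: [0.002, 0.044, 0.999, -0.001]
wrist_force: [-0.5, 1.0, -0.4]
finger_gap: 0.0004
grasp_force: 0.0
(array([ 0.004, -0.025,  0.852]), np.float64(-0.003))
```

View pics/w1.png

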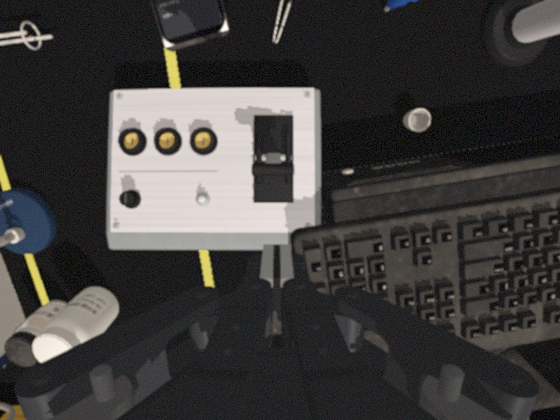

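The wrist view shows the three brass terminals at (132,140), (167,140), (203,140), the lever shaft at (272,157) with the black bar behind it, and the fingers behind the unit. Checking the projections before going down.

```bash
python3 -m crank '[{"translation":[0,0,0.3],"twist":0,"gripper":1},{"translation":[0,0,0.3],"twist":0,"gripper":1}]'
python3 -c "
from g import *
im=imaging.camera('wrist');W=imaging.camera_info('wrist')
P=[mid,slot,on+.018*yl,on-.018*yl];Q=proj(W,P);print(Q.round(1))
im=im[:,:,::-1].copy()
u,v=map(int,Q[1]);a=im[max(v-90,0):v+110,max(u-130,0):u+130].copy()
for q in Q: cv2.circle(a,(int(q[0])-max(u-130,0),int(q[1])-max(v-90,0)),1,(0,0,255),-1)
cv2.imwrite('pics/w2.png',cv2.convertScaleAbs(cv2.resize(a,None,fx=3,fy=3),alpha=1.6,beta=20))
pre=on+.03*xh;print(rows([pre[0],pre[1],.125]))"
```

```text
clock: 2.15
tcp_pos: [0.6307, -0.0596, 0.2031]
tcp_rot: [-0.005, 0.041, 0.999, 0.001]
wrist_force: [-2.1, 0.4, -0.8]
finger_gap: 0.0002
grasp_force: 0.0
[[140.6 153.2]
 [263.8 175.7]
 [287.1 190.7]
 [235.5 190.7]]
(array([-0.054, -0.067,  0.536]), None)
```

View pics/w2.png

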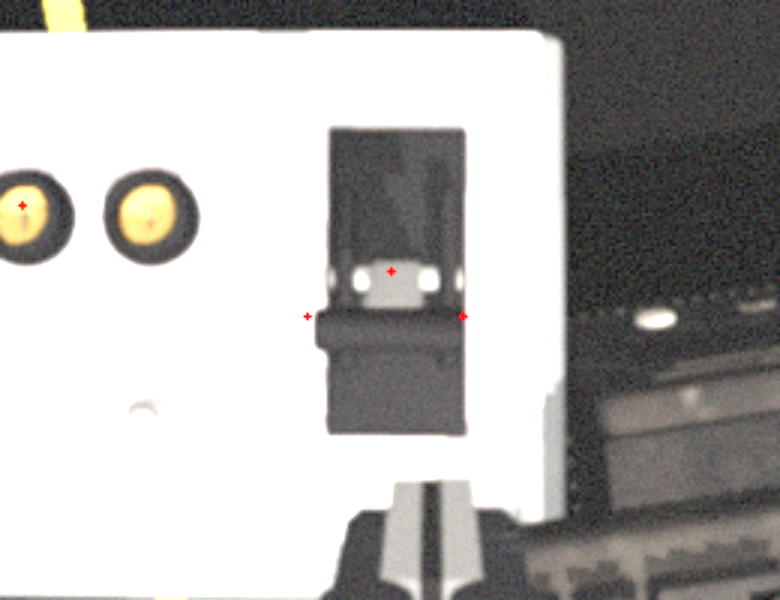

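The lever's cross grip is visible at crop (393,330), just behind the shaft. My projected points sit about 4 px off, the same as at the terminals, so the wrist pose was still settling. Letting it settle.

```bash
python3 -m crank '[{"translation":[0,0,0],"twist":0,"gripper":1},{"translation":[0,0,0],"twist":0,"gripper":1}]'
python3 -c "
from g import *
pre=on+.03*xh;print(rows([pre[0],pre[1],.125]))"
```

```text
clock: 2.4
tcp_pos: [0.6359, -0.0612, 0.2102]
tcp_rot: [0.001, 0.041, 0.999, -0.0]
wrist_force: [-0.5, -0.9, 0.6]
finger_gap: 0.0
grasp_force: 0.0
(array([-0.02 , -0.059,  0.568]), None)
```

```bash
python3 -m crank '[{"translation":[-0.03,-0.06,0.2],"twist":0,"gripper":1},{"translation":[-0.03,-0.06,0.4],"twist":0,"gripper":1},{"translation":[-0.03,-0.06,0.56],"twist":0,"gripper":1},{"translation":[-0.03,-0.06,0.56],"twist":0,"gripper":1},{"translation":[-0.03,-0.06,0.56],"twist":0,"gripper":1}]'
python3 -c "
from g import *
print(rows([*(off+.012*xh)[:2],.125]),on,off)"
```

```text
clock: 2.9
tcp_pos: [0.6395, -0.0711, 0.1256]
tcp_rot: [0.001, 0.042, 0.999, -0.0]
wrist_force: [0.8, 0.1, 0.8]
finger_gap: -0.0003
grasp_force: 0.0
(array([0.343, 0.005, 0.004]), None) [ 0.60856234 -0.06781341  0.11942381] [ 0.57633798 -0.06512953  0.10891723]
```

```bash
python3 -m crank '[{"translation":[0.07,0,0],"twist":0,"gripper":1},{"translation":[0.14,0,0],"twist":0,"gripper":1},{"translation":[0.2,0,0],"twist":0,"gripper":1},{"translation":[0.25,0,0],"twist":0,"gripper":1},{"translation":[0.3,0,0],"twist":0,"gripper":1},{"translation":[0.34,0,0],"twist":0,"gripper":1},{"translation":[0.34,0,0],"twist":0,"gripper":1}]'
```

```text
clock: 3.6
tcp_pos: [0.5926, -0.0677, 0.1266]
tcp_rot: [0.006, 0.042, 0.999, -0.001]
wrist_force: [8.9, 0.1, 2.2]
finger_gap: -0.0001
grasp_force: 4.0
```

```bash
python3 -m crank '[{"translation":[-0.08,0,0],"twist":0,"gripper":1},{"translation":[-0.08,0,-0.3],"twist":0,"gripper":1},{"translation":[-0.08,0,-0.6],"twist":0,"gripper":1},{"translation":[-0.08,0,-0.95],"twist":0,"gripper":1},{"translation":[-0.08,0,-0.95],"twist":0,"gripper":0.3}]'
python3 -c "
from g import *
s=imaging.camera('scene');t=imaging.camera('top')
a=cv2.resize(s[170:280,280:400],(600,550));b=cv2.resize(t[130:220,270:375],None,fx=2,fy=2)
im=np.zeros((600,800,3),np.uint8);im[:550,:600]=a;im[:180,590:800]=b
cv2.imwrite('pics/s2.png',im[:,:,::-1])
print(rows([.4905,.2195,.27],np.arctan2(-.083,.9965)))"
```

```text
clock: 4.1
tcp_pos: [0.6033, -0.0687, 0.2736]
tcp_rot: [0.005, 0.042, 0.999, -0.001]
wrist_force: [1.4, -0.4, -0.2]
finger_gap: 0.0136
grasp_force: 0.0
(array([ 0.89 ,  1.849, -0.015]), np.float64(-0.0))
```

View pics/s2.png

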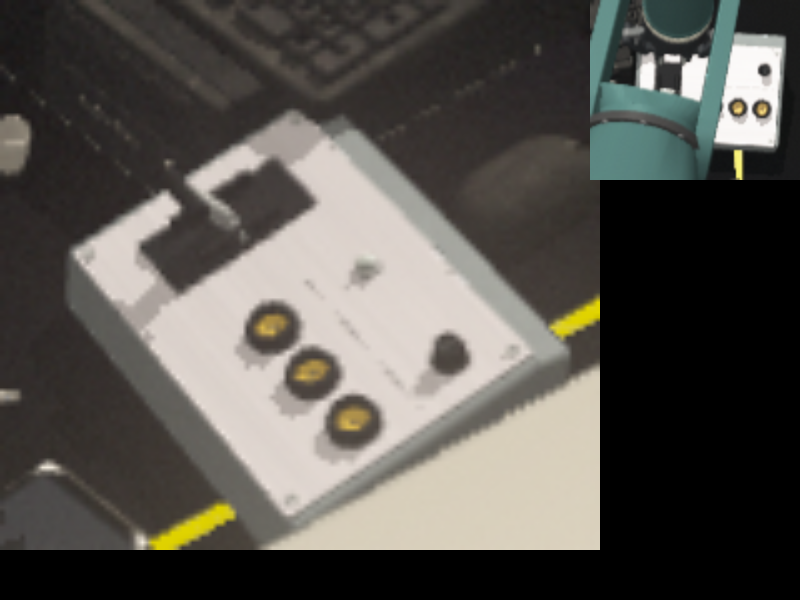

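The lever (crop (190,190)) now leans to the front, so the switch is off. The unit and terminals are unchanged. Now to the pen.

```bash
python3 -m crank '[{"translation":[0.25,0.5,0],"twist":0,"gripper":-1},{"translation":[0.45,0.95,0],"twist":0,"gripper":-1},{"translation":[0.45,0.95,0],"twist":0,"gripper":-1},{"translation":[0.45,0.95,0],"twist":0,"gripper":-1}]'
python3 -m crank '[{"translation":[0.25,0.5,0],"twist":0,"gripper":-1},{"translation":[0.44,0.9,0],"twist":0,"gripper":-1},{"translation":[0.44,0.9,0],"twist":0,"gripper":-1},{"translation":[0.44,0.9,0],"twist":0,"gripper":-1},{"translation":[0.44,0.9,0],"twist":0,"gripper":-1},{"translation":[0.44,0.9,0],"twist":0,"gripper":-1}]'
python3 -c "
from g import *
S=imaging.camera_info('scene');print((proj(S,[off+.018*yl,off-.018*yl])-[280,170])*5)
print(rows([.4903,.2195,.147],np.arctan2(-.083,.9965)))
im=imaging.camera('wrist');W=imaging.camera_info('wrist')
print(proj(W,[[.4903,.2195,.178],[.4903,.2195,.1]]))
cv2.imwrite('pics/w3.png',im[:,:,::-1])"
```

```text
clock: 4.6
tcp_pos: [0.5402, 0.0839, 0.2643]
tcp_rot: [-0.004, 0.04, 0.999, 0.001]
wrist_force: [-0.1, 0.1, -0.2]
finger_gap: 0.0842
grasp_force: 0.0
clock: 5.2
tcp_pos: [0.49, 0.2186, 0.2656]
tcp_rot: [-0.001, 0.042, 0.999, -0.001]
wrist_force: [-0.7, -0.8, 0.6]
finger_gap: 0.0856
grasp_force: 0.0
[[163.73895561 166.39300239]
 [201.59476621 209.03874927]]
(array([-0.003,  0.007,  0.791]), np.float64(-0.001))
[[277.34531105 219.88752184]
 [277.20594501 194.54763928]]
```

View pics/w3.png

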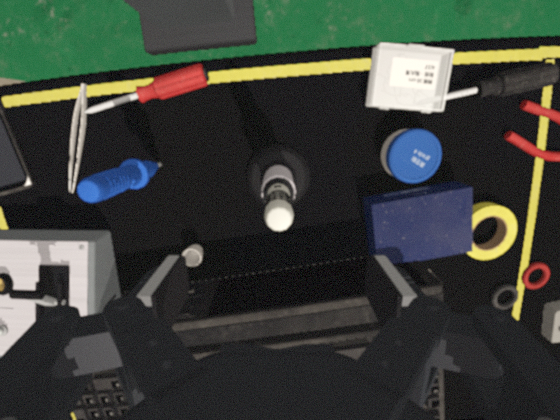

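The pen's butt is at (279,216), predicted (277,220). The fingers are clear of everything, and the lever projection also matches "off". Descending and gripping.

```bash
python3 -m crank '[{"translation":[0,0.01,0.25],"twist":0,"gripper":-1},{"translation":[0,0.01,0.5],"twist":0,"gripper":-1},{"translation":[0,0.01,0.78],"twist":0,"gripper":-1},{"translation":[0,0.01,0.78],"twist":0,"gripper":-1},{"translation":[0,0.01,0.78],"twist":0,"gripper":-1}]'
python3 -m crank '[{"translation":[0,0,0],"twist":0,"gripper":1},{"translation":[0,0,0],"twist":0,"gripper":1},{"translation":[0,0,0],"twist":0,"gripper":1},{"translation":[0,0,0],"twist":0,"gripper":1},{"translation":[0,0,0],"twist":0,"gripper":1},{"translation":[0,0,0],"twist":0,"gripper":1},{"translation":[0,0,0],"twist":0,"gripper":1}]'
```

```text
clock: 5.75
tcp_pos: [0.4903, 0.22, 0.1497]
tcp_rot: [-0.001, 0.043, 0.999, -0.0]
wrist_force: [-0.2, 0.5, 0.6]
finger_gap: 0.0857
grasp_force: 0.0
clock: 6.45
tcp_pos: [0.4907, 0.2214, 0.1506]
tcp_rot: [0.001, 0.042, 0.999, 0.0]
wrist_force: [-1.0, 0.1, 6.3]
finger_gap: 0.0207
grasp_force: 58.2
```

```bash
python3 -m crank '[{"translation":[0,0,-0.12],"twist":0,"gripper":1},{"translation":[0,0,-0.24],"twist":0,"gripper":1},{"translation":[0,0,-0.24],"twist":0,"gripper":1},{"translation":[0,0,-0.24],"twist":0,"gripper":1}]'
python3 -m crank '[{"translation":[0.04,0,0],"twist":0,"gripper":1},{"translation":[0.06,0,0],"twist":0,"gripper":1},{"translation":[0.08,0,0],"twist":0,"gripper":1},{"translation":[0.08,0,0],"twist":0,"gripper":1}]'
```

```text
clock: 6.85
tcp_pos: [0.4901, 0.2213, 0.1856]
tcp_rot: [0.0, 0.042, 0.999, 0.0]
wrist_force: [0.1, -0.4, -0.5]
finger_gap: 0.0207
grasp_force: 58.6
clock: 7.25
tcp_pos: [0.4792, 0.2223, 0.1856]
tcp_rot: [0.001, 0.042, 0.999, -0.0]
wrist_force: [5.2, -0.0, -2.4]
finger_gap: 0.0207
grasp_force: 58.8
```

```bash
python3 -m crank '[{"translation":[0.02,0,0],"twist":0,"gripper":1},{"translation":[0.05,0,0],"twist":0,"gripper":1},{"translation":[0.05,0,0],"twist":0,"gripper":1}]'
python3 -m crank '[{"translation":[0.02,0,0],"twist":0,"gripper":1},{"translation":[0.05,0,0],"twist":0,"gripper":1},{"translation":[0.05,0,0],"twist":0,"gripper":1}]'
python3 -c "
from g import *
im=imaging.camera('wrist');W=imaging.camera_info('wrist');st=manip.observe()
print(W['fx'],st['tcp_pos'],st['wrist_force'])
Rm=R.from_quat(st['tcp_rot'],scalar_first=True).as_matrix();G=st['tcp_pos']+.003*Rm[:,2]
for a in (0,3,6,9,12,15,18,21):
  d=np.array([-np.sin(np.radians(a)),0,-np.cos(np.radians(a))])@np.array([-Rm[:,0]*-1*-1,[0,0,0],[0,0,1]]) if 0 else np.sin(np.radians(a))*(-Rm[:,0])+np.cos(np.radians(a))*Rm[:,2]
  print(a,proj(W,[G+.1276*d,G+.0576*d]).round(1).tolist())
cv2.imwrite('pics/w4.png',im[:,:,::-1])"
```

```text
clock: 7.55
tcp_pos: [0.4718, 0.2229, 0.1858]
tcp_rot: [0.001, 0.042, 0.999, 0.0]
wrist_force: [5.4, -1.6, -3.6]
finger_gap: 0.0212
grasp_force: 58.9
clock: 7.85
tcp_pos: [0.4637, 0.2237, 0.1858]
tcp_rot: [0.001, 0.042, 0.999, 0.0]
wrist_force: [4.1, -1.1, -0.8]
finger_gap: 0.0208
grasp_force: 59.4
302.61387299341663 [0.46383059 0.2236989  0.18584337] [ 3.73441459  0.43087187 -1.08696676]
0 [[275.8, 204.1], [275.5, 233.4]]
3 [[275.8, 211.6], [275.5, 237.9]]
6 [[275.8, 219.1], [275.5, 242.4]]
9 [[275.7, 226.7], [275.5, 247.0]]
12 [[275.7, 234.2], [275.5, 251.6]]
15 [[275.7, 241.8], [275.5, 256.2]]
18 [[275.7, 249.5], [275.5, 260.9]]
21 [[275.7, 257.1], [275.5, 265.6]]
```

View pics/w4.png

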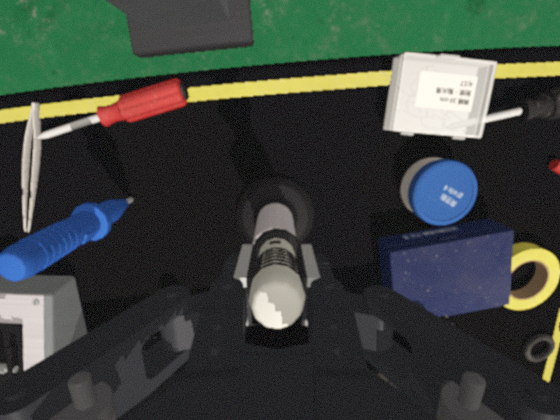

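The wrist view shows the pen gripped, its butt at (277,300) leaning to the robot, with the nose still in the tube, so it is pivoting between the pads at about 5 N. Going on by about 10 mm, then drawing it out along its own axis.

```bash
python3 -m crank '[{"translation":[0.03,0,0],"twist":0,"gripper":1},{"translation":[0.06,0,0],"twist":0,"gripper":1},{"translation":[0.07,0,0],"twist":0,"gripper":1},{"translation":[0.07,0,0],"twist":0,"gripper":1}]'
python3 -m crank '[{"translation":[0.04,0,-0.12],"twist":0,"gripper":1},{"translation":[0.08,0,-0.24],"twist":0,"gripper":1},{"translation":[0.12,0,-0.36],"twist":0,"gripper":1},{"translation":[0.16,0,-0.48],"twist":0,"gripper":1},{"translation":[0.16,0,-0.48],"twist":0,"gripper":1},{"translation":[0.16,0,-0.48],"twist":0,"gripper":1}]'
cat > tilt.py <<'E'
from g import *
import sys
st=manip.observe();im=imaging.camera('wrist');W=imaging.camera_info('wrist');s=imaging.camera('scene');S=imaging.camera_info('scene')
Rm=R.from_quat(st['tcp_rot'],scalar_first=True).as_matrix();G=st['tcp_pos']+.003*Rm[:,2]
print(G,st['wrist_force'])
for a in (0,9,12,15,18,21,24):
  d=np.sin(np.radians(a))*(-Rm[:,0])+np.cos(np.radians(a))*Rm[:,2]
  P=[G+.1276*d,G+.0576*d,G-.0304*d]
  print(a,'W',proj(W,P).round(1).tolist(),'S',proj(S,P).round(1).tolist())
u,v=proj(S,G)[0].astype(int)
out=np.zeros((600,800,3),np.uint8)
a=cv2.resize(s[v-40:v+80,u-50:u+50],None,fx=4,fy=4);out[:480,:400]=a
b=cv2.resize(im[150:350,200:350],None,fx=2.6,fy=3);out[:600,400:790]=b
print('scene crop origin',u-50,v-40,'x4; wrist origin 200,150 x2.6,3 at col 400')
cv2.imwrite(sys.argv[1],out[:,:,::-1])
E
python3 tilt.py pics/t1.png
```

```text
clock: 8.3
tcp_pos: [0.4543, 0.2246, 0.1862]
tcp_rot: [0.002, 0.042, 0.999, 0.0]
wrist_force: [6.2, -0.1, -0.7]
finger_gap: 0.0206
grasp_force: 59.9
clock: 8.9
tcp_pos: [0.4279, 0.2262, 0.2571]
tcp_rot: [-0.001, 0.042, 0.999, -0.0]
wrist_force: [0.3, 0.3, -1.4]
finger_gap: 0.0206
grasp_force: 60.0
[0.42793503 0.22622095 0.25412325] [ 0.26087918  0.34600197 -1.44217342]
0 W [[276.0, 204.4], [275.8, 233.8], [275.2, 322.3]] S [[208.9, 162.1], [207.1, 141.0], [204.6, 112.7]]
9 W [[275.9, 226.9], [275.7, 247.3], [275.2, 310.2]] S [[215.6, 159.5], [210.2, 139.9], [202.9, 113.3]]
12 W [[275.9, 234.5], [275.7, 251.9], [275.2, 306.0]] S [[217.8, 158.5], [211.2, 139.4], [202.3, 113.6]]
15 W [[275.9, 242.1], [275.7, 256.6], [275.2, 301.6]] S [[219.9, 157.3], [212.2, 138.9], [201.8, 113.8]]
18 W [[275.9, 249.8], [275.7, 261.3], [275.2, 297.1]] S [[222.0, 156.1], [213.2, 138.3], [201.2, 114.1]]
21 W [[275.9, 257.5], [275.7, 266.0], [275.2, 292.5]] S [[224.1, 154.8], [214.1, 137.7], [200.7, 114.5]]
24 W [[275.9, 265.2], [275.7, 270.8], [275.2, 287.9]] S [[226.1, 153.4], [215.1, 137.1], [200.2, 114.8]]
scene crop origin 155 82 x4; wrist origin 200,150 x2.6,3 at col 400
```

View pics/t1.png

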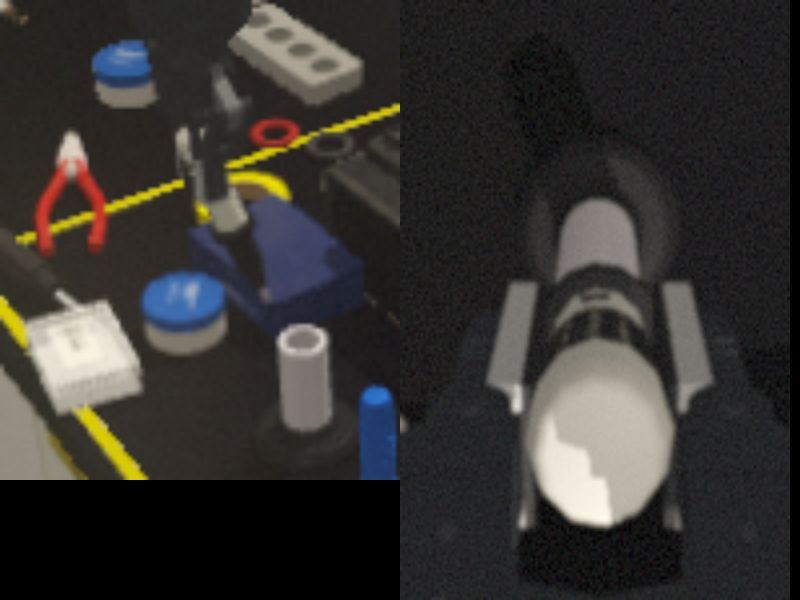

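View budget is used up, so only numbers from here on. In the last picture the tip is near scene (221,156) and the butt at wrist (277,294), which is about 17.5° of tilt. The free-standing blue pen is up to about 0.16 m high, so I travel high over it.

```bash
python3 -m crank '[{"translation":[0,0,-0.22],"twist":0,"gripper":1},{"translation":[0,0,-0.45],"twist":0,"gripper":1},{"translation":[0,0,-0.45],"twist":0,"gripper":1}]'
cat >> g.py <<'E'
def goal(h,L=.1276,z=None):
    g=mid+(h+L)*n+[0,0,.003]
    if z: g[2]=z
    return g
YAW=np.arctan2(-.083,.9965)
E
python3 -c "
from g import *
print(goal(.04),rows(goal(.04,z=.32),YAW),rows(goal(.04)))"
```

```text
clock: 9.3
tcp_pos: [0.4312, 0.2271, 0.3284]
tcp_rot: [0.003, 0.042, 0.999, 0.001]
wrist_force: [1.5, 0.1, -0.4]
finger_gap: 0.0205
grasp_force: 60.0
[ 0.52688743 -0.16640133  0.23059707] (array([-0.855, -2.561,  0.054]), np.float64(-0.0)) (array([-0.852, -2.563,  0.65 ]), None)
```

```bash
python3 -m crank '[{"translation":[-0.08,-0.25,0],"twist":0,"gripper":1},{"translation":[-0.16,-0.5,0],"twist":0,"gripper":1},{"translation":[-0.24,-0.75,0],"twist":0,"gripper":1},{"translation":[-0.3,-0.95,0],"twist":0,"gripper":1}]'
python3 -m crank '[{"translation":[-0.08,-0.25,0],"twist":0,"gripper":1},{"translation":[-0.16,-0.5,0],"twist":0,"gripper":1},{"translation":[-0.24,-0.75,0],"twist":0,"gripper":1},{"translation":[-0.3,-0.9,0],"twist":0,"gripper":1}]'
python3 -m crank '[{"translation":[-0.08,-0.25,0.1],"twist":0,"gripper":1},{"translation":[-0.16,-0.5,0.2],"twist":0,"gripper":1},{"translation":[-0.24,-0.71,0.3],"twist":0,"gripper":1},{"translation":[-0.25,-0.71,0.45],"twist":0,"gripper":1},{"translation":[-0.25,-0.71,0.6],"twist":0,"gripper":1},{"translation":[-0.25,-0.71,0.6],"twist":0,"gripper":1},{"translation":[-0.25,-0.71,0.6],"twist":0,"gripper":1}]'
python3 -c "
from g import *
print(rows(goal(.04),YAW))
s=imaging.camera('scene');st=manip.observe();w=imaging.camera('wrist')
cv2.imwrite('pics/h_s.png',s[:,:,::-1]);cv2.imwrite('pics/h_w.png',w[:,:,::-1])
S=imaging.camera_info('scene');W=imaging.camera_info('wrist')
Rm=R.from_quat(st['tcp_rot'],scalar_first=True).as_matrix();G=st['tcp_pos']+.003*Rm[:,2]
for a in (12,15,18,21):
  d=np.sin(np.radians(a))*(-Rm[:,0])+np.cos(np.radians(a))*Rm[:,2];P=[G+.1276*d,G+.1116*d,G+.0576*d]
  print(a,proj(S,P).round(1).tolist(),proj(W,P).round(1).tolist())
u,v=proj(S,G-.1276*n)[0].astype(int)
g=cv2.cvtColor(s,cv2.COLOR_RGB2GRAY);print(u,v);
np.set_printoptions(linewidth=200);print('cols',np.arange(u-16,u+16))
for r in range(v-24,v+14): print(r,' '.join('%3d'%x for x in g[r,u-16:u+16]))
"
```

```text
clock: 9.7
tcp_pos: [0.4614, 0.0787, 0.3235]
tcp_rot: [-0.001, 0.042, 0.999, -0.0]
wrist_force: [0.3, 0.3, -1.5]
finger_gap: 0.0207
grasp_force: 60.0
clock: 10.1
tcp_pos: [0.495, -0.0602, 0.3234]
tcp_rot: [-0.001, 0.043, 0.999, -0.0]
wrist_force: [0.7, 0.6, -1.7]
finger_gap: 0.0204
grasp_force: 60.0
clock: 10.8
tcp_pos: [0.5231, -0.1666, 0.2341]
tcp_rot: [-0.002, 0.042, 0.999, 0.001]
wrist_force: [0.6, -1.0, -0.6]
finger_gap: 0.0207
grasp_force: 60.0
(array([-0.025,  0.003,  0.023]), np.float64(-0.0))
12 [[333.7, 236.8], [333.1, 232.6], [331.0, 218.0]] [[275.9, 233.2], [275.9, 236.2], [275.7, 250.3]]
15 [[336.0, 235.4], [335.2, 231.4], [332.1, 217.4]] [[275.9, 240.8], [275.9, 243.3], [275.7, 254.9]]
18 [[338.3, 233.9], [337.2, 230.1], [333.2, 216.7]] [[275.9, 248.4], [275.9, 250.4], [275.7, 259.6]]
21 [[340.6, 232.4], [339.2, 228.7], [334.3, 215.9]] [[275.9, 256.0], [275.8, 257.5], [275.7, 264.3]]
338 233
cols [322 323 324 325 326 327 328 329 330 331 332 333 334 335 336 337 338 339 340 341 342 343 344 345 346 347 348 349 350 351 352 353]
209 147  76  50  55  63 114 112 107  61  57  5
[... 4269 characters left out ...]
  67  74 106 173 212 213 214 214 216 215
242 211 212 214 214 213 213 207 166 165 165 167 172 211 215 212 178  75  68  76 112 141 138 114  82  77 145 214 214 213 214 215 215
243 213 212 212 215 213 213 211 173 213 206 175 213 212 214 208 112  74  97 141 143 145 142 139 113  76 104 175 214 213 214 215 215
244 211 213 212 212 215 214 213 212 214 214 211 214 214 212 205  75  79 110 143 140 117 123 135  85  73  84 159 215 214 213 214 214
245 209 211 212 212 214 215 213 214 214 214 214 213 213 213 203  68  90 146 182 158 143 137 102  73  69  83 161 216 215 214 213 213
246 211 209 212 212 211 213 215 215 213 215 215 213 213 208 159  69  68  76  84 102 100  75  74  69  69 127 197 217 217 215 214 213
```

```bash
cat >> g.py <<'E'
A=np.radians(16.8);D=np.sin(A)*xh-np.cos(A)*np.array([0,0,1.])
def goal2(h,dx=0,dy=0,L=.1276): return mid+h*n+dx*xs+dy*yl-L*D+[0,0,.003]
def patch():
    s=imaging.camera('scene');g=cv2.cvtColor(s,cv2.COLOR_RGB2GRAY);S=imaging.camera_info('scene')
    st=manip.observe();tip=st['tcp_pos']-[0,0,.003]+.1276*D
    print('tip est',tip.round(4),'rel mid (upslope,left,normal) mm',(1e3*np.array([(tip-mid)@xs,(tip-mid)@yl,(tip-mid)@n])).round(1),'px',proj(S,[tip,tip-.016*D,mid]).round(1).tolist(),st['wrist_force'].round(2))
    print('    ',' '.join('%3d'%x for x in range(328,356)))
    for r in range(222,256): print(r,' ',' '.join('%3d'%x for x in g[r,328:356]))
E
python3 -c "
from g import *
print(rows(goal2(.014),YAW))"
```

```text
(array([-0.087,  0.005,  0.195]), np.float64(-0.0))
```

```bash
python3 -m crank '[{"translation":[-0.04,0,0.07],"twist":0,"gripper":1},{"translation":[-0.087,0.005,0.14],"twist":0,"gripper":1},{"translation":[-0.087,0.005,0.195],"twist":0,"gripper":1},{"translation":[-0.087,0.005,0.195],"twist":0,"gripper":1},{"translation":[-0.087,0.005,0.195],"twist":0,"gripper":1}]'
python3 -c "
from g import *
print(rows(goal2(.014),YAW));patch()"
```

```text
clock: 11.4
tcp_pos: [0.5366, -0.167, 0.2056]
tcp_rot: [-0.001, 0.042, 0.999, 0.0]
wrist_force: [-0.1, -0.1, -0.4]
finger_gap: 0.021
grasp_force: 60.0
(array([-0.006, -0.001, -0.007]), np.float64(-0.0))
tip est [ 0.5736 -0.1702  0.0808] rel mid (upslope,left,normal) mm [-0.8  0.  13.5] px [[340.6, 240.9], [339.7, 237.2], [341.8, 243.8]] [-0.25  0.42 -0.51]
     328 329 330 331 332 333 334 335 336 337 338 339 340 341 342 343 344 345 346 347 348 349 350 351 352 353 354 355
222   211 206  78  73  95 130 132 134 133 134 135 150 155  67  88 161 210 213 213 213 213 213 205 171 170 173 185 189
223   210 207  59  73 125 131 133 133 134 135 136 142 139  67  90 160 211 211 213 214 213 213 202 138 122 124 138 176
224   210 206  62  67 103 131 132 133 132 133 131 116  79  70  89 161 212 210 211 213 214 206 167 143 137 145 153 155
225   210 205  61  63  71 103 132 133 134 130 100  74  69  67 103 185 213 211 211 212 214 205 164 157 129 126 167 211
226   213 207 128  62  62  68  74  83  84  75  67  66  63  68 133 212 214 213 212 211 212 205 166 164 163 181 210 212
227   213 212 200  60  60  62  65 
[... 2687 characters left out ...]
13 212 214 216 214 214 208 168 169 168 167 168 162 142 152 186 216 210 169  75  73  69  70  70  73  77 136 196
251   211 212 212 213 216 215 214 209 168 168 167 169 168 168 185 218 218 202 102  73  74  89 105 101  85  77  76 138
252   211 212 213 212 214 215 215 209 168 168 168 169 169 184 216 218 212 170  76  84 120 144 144 145 138 111  78  94
253   211 211 212 213 212 214 209 168 183 209 183 215 214 214 215 215 203 101  77 104 146 147 143 144 143 127  85  76
254   213 212 212 212 206 166 169 182 215 215 215 217 216 215 214 215 200 101  81 113 161 174 127 134 131  99  77  73
255   213 213 211 206 167 167 179 214 216 214 215 215 217 216 216 214 198  88  76  99 151 182 182 165  99  78  73  76
```

Tip seen at scene (340.7,241.6), predicted (340.6,240.9), so the model is good. Baseline force, then down along the normal.

```bash
cat >> g.py <<'E'
def force(k=14):
    f=[];p=[]
    for _ in range(k):
        imaging.camera('top');s=manip.observe();f.append(s['wrist_force']);p.append(s['tcp_pos'])
    f=np.array(f);p=np.mean(p,0);tip=p-[0,0,.003]+.1276*D
    print('F up,left,normal',[(f@a).mean().round(2) for a in (xs,yl,n)],'sd',f.std(0).round(2),'rel',(1e3*np.array([(tip-mid)@a for a in (xs,yl,n)])).round(1))
    return p
E
python3 -c "
from g import *
p=force();print((R.from_quat(manip.observe()['tcp_rot'],scalar_first=True).as_matrix().T@(goal2(.003)-p)/.15).round(3))"
```

```text
F up,left,normal [np.float64(-0.32), np.float64(-0.07), np.float64(-1.06)] sd [0.33 0.38 0.44] rel [-0.5 -0.1 13.8]
[-0.025  0.001  0.067]
```

```bash
python3 -m crank '[{"translation":[-0.008,0,0.022],"twist":0,"gripper":1},{"translation":[-0.016,0,0.044],"twist":0,"gripper":1},{"translation":[-0.025,0,0.067],"twist":0,"gripper":1},{"translation":[-0.025,0,0.067],"twist":0,"gripper":1},{"translation":[-0.025,0,0.067],"twist":0,"gripper":1}]'
python3 -c "
from g import *
p=force(10);print((R.from_quat(manip.observe()['tcp_rot'],scalar_first=True).as_matrix().T@(goal2(-.001)-p)/.15).round(3));patch()" | grep -v -E '^(22[2-9]|25[0-5]) '
```

```text
clock: 12.65
tcp_pos: [0.5406, -0.1675, 0.1958]
tcp_rot: [-0.0, 0.042, 0.999, 0.0]
wrist_force: [0.8, 0.3, -1.1]
finger_gap: 0.0202
grasp_force: 60.0
F up,left,normal [np.float64(-0.29), np.float64(0.08), np.float64(-0.77)] sd [0.29 0.54 0.36] rel [-0.1 -0.1  2.9]
[-0.009  0.     0.025]
tip est [ 0.5775 -0.1706  0.0709] rel mid (upslope,left,normal) mm [-0.1 -0.   2.9] px [[341.6, 243.2], [340.6, 239.5], [341.8, 243.8]] [ 0.95  0.61 -1.  ]
     328 329 330 331 332 333 334 335 336 337 338 339 340 341 342 343 344 345 346 347 348 349 350 351 352 353 354 355
230   215 213 212 208  97  56  59  60  62  62  64  62  60  63  83 162 212 212 212 215 214 213 212 213 214 215 215 215
231   215 215 208 125  67  59  59  61  59  59  57  60  60  59  71 144 212 213 213 213 216 214 214 212 212 214 216 214
232   215 210 124  68  59  59  60  60  61  59  60  61  60  62  64 130 214 214 210 199 215 215 215 213 213 212 215 216
233   213 183  74  63  86 137 132  93  62  62  61  61  59  60  62 110 190 213 213 208 199 214 215 217 214 213 213 215
234   209 114  69  87 139 142 140 102  62  62  61  61  60  60  62 1
[... 1120 characters left out ...]
13 212 214 213 211 214 214 212 204  72  79 110 142 137 108 124 133  83  71  85 158 215 214 213 213 214 215 215
245   212 213 214 214 212 212 214 214 203  67  91 145 181 159 142 138 102  75  71  83 159 218 215 214 213 214 214 214
246   215 214 214 215 214 214 212 208 160  68  67  73  77  93  96  75  71  70  68 126 197 216 217 216 214 213 214 215
247   215 215 213 214 215 216 209 167 161 109  65  67  69  69  69  67  67  67  86 157 214 216 216 215 215 214 214 214
248   213 214 214 213 214 215 209 168 166 159  83  69  64  66  66  65  69  85 161 216 213 207 185 196 214 214 214 214
249   213 213 214 214 213 209 170 168 168 168 161 106  70  71  71  73 103 172 215 203 134  77  77  78  91 167 212 213
```

```bash
python3 -m crank '[{"translation":[-0.005,0,0.012],"twist":0,"gripper":1},{"translation":[-0.009,0,0.025],"twist":0,"gripper":1},{"translation":[-0.009,0,0.025],"twist":0,"gripper":1},{"translation":[-0.009,0,0.025],"twist":0,"gripper":1}]'
python3 -c "
from g import *
p=force(20)"
python3 -m crank '[{"translation":[-0.004,0,0.013],"twist":0,"gripper":1},{"translation":[-0.004,0,0.013],"twist":0,"gripper":1},{"translation":[-0.004,0,0.013],"twist":0,"gripper":1}]'
python3 -c "
from g import *
p=force(20);print((R.from_quat(manip.observe()['tcp_rot'],scalar_first=True).as_matrix().T@(goal2(-.005)-p)/.15).round(3));patch()" | grep -v -E '^(22[2-9]|25[0-5]) '
```

```text
clock: 13.6
tcp_pos: [0.5421, -0.1677, 0.1922]
tcp_rot: [-0.0, 0.042, 0.999, -0.0]
wrist_force: [0.5, -0.1, -0.3]
finger_gap: 0.0205
grasp_force: 60.0
F up,left,normal [np.float64(-0.14), np.float64(-0.12), np.float64(-0.37)] sd [0.57 0.52 0.53] rel [-0.  -0.  -1.1]
clock: 14.9
tcp_pos: [0.5427, -0.1678, 0.1902]
tcp_rot: [-0.0, 0.042, 0.999, -0.0]
wrist_force: [-0.1, 0.3, 0.1]
finger_gap: 0.0209
grasp_force: 60.0
F up,left,normal [np.float64(0.01), np.float64(-0.07), np.float64(0.06)] sd [0.44 0.51 0.49] rel [-0.1 -0.  -3.2]
[-0.004  0.     0.012]
tip est [ 0.5794 -0.1708  0.0652] rel mid (upslope,left,normal) mm [-0.1 -0.  -3.2] px [[342.0, 244.5], [341.0, 240.8], [341.8, 243.8]] [0.2  0.48 1.49]
     328 329 330 331 332 333 334 335 336 337 338 339 340 341 342 343 344 345 346 347 348 349 350 351 352 353 354 355
230   215 213 210 208  90  62  63  68  76  77  73  67  72  67  62 104 185 212 214 215 215 213 212 213 214 215 214 215
231   214 215 208 123  67  58  61  62  65  66  67  62  63  60  61 126 212 213 212 214 216 214 214 213 212 214 216 214
232   215 210 125  64  58  58  58  58  6
[... 1383 characters left out ...]
12 212 214 213 212 213 214 212 205  74  77 111 144 138 112 126 133  82  73  83 159 215 214 211 213 214 214 215
245   212 213 215 214 214 213 214 214 203  69  89 143 177 125 121 137 101  74  68  84 160 217 215 213 213 213 214 214
246   214 214 214 214 214 214 213 209 159  67  64  72  78  84  86  74  70  71  69 127 197 217 217 216 214 213 214 214
247   214 214 213 214 214 215 209 167 160 109  66  65  67  69  68  68  67  67  82 158 216 216 216 216 215 214 213 214
248   213 214 214 214 214 215 210 168 166 157  84  68  68  67  65  65  70  83 159 217 214 207 185 197 214 213 214 213
249   213 214 215 214 213 209 168 169 168 168 160 106  69  66  76  72 103 172 215 203 137  75  78  75  90 166 212 213
```

Contact is at about -0.4 mm, and the force slope matches the spring. About 3.2 mm more to reach half way.

```bash
python3 -m crank '[{"translation":[-0.003,0,0.01],"twist":0,"gripper":1},{"translation":[-0.0065,0,0.02],"twist":0,"gripper":1},{"translation":[-0.0065,0,0.02],"twist":0,"gripper":1},{"translation":[-0.0065,0,0.02],"twist":0,"gripper":1}]'
python3 -c "
from g import *
p=force(30);patch()" | grep -v -E '^(22[2-9]|25[0-5]) '
```

```text
clock: 16.35
tcp_pos: [0.5436, -0.1678, 0.1873]
tcp_rot: [-0.0, 0.042, 0.999, -0.0]
wrist_force: [-0.5, -0.8, 1.5]
finger_gap: 0.0207
grasp_force: 60.0
F up,left,normal [np.float64(-0.15), np.float64(-0.37), np.float64(0.64)] sd [0.46 0.48 0.39] rel [-0.1 -0.  -6.3]
tip est [ 0.5804 -0.1709  0.0622] rel mid (upslope,left,normal) mm [-0.1 -0.  -6.3] px [[342.2, 245.2], [341.3, 241.6], [341.8, 243.8]] [-1.64  0.77  1.09]
     328 329 330 331 332 333 334 335 336 337 338 339 340 341 342 343 344 345 346 347 348 349 350 351 352 353 354 355
230   214 213 212 207  92  64  69  89 113 117 115  97  73  71  67  70 141 211 214 215 215 213 212 213 214 214 214 214
231   215 215 208 122  65  61  61  66  69  70  70  66  67  67  61 104 186 212 212 213 215 214 214 213 212 213 215 213
232   214 211 123  66  59  55  59  61  63  63  63  63  63  60  60 109 189 213 210 198 214 214 215 213 213 213 214 215
233   213 181  72  58  85 134 111  61  60  58  58  62  60  60  60  90 167 213 212 209 199 214 215 216 215 213 213 214
234   209 114  69  86 138 141 137 119  61  58  59  61  59  61  60  89 164 213 214 208 18
[... 1099 characters left out ...]
13 213 214 213 211 213 214 213 204  73  77 110 144 139 111 124 133  82  70  83 158 214 213 212 213 215 214 215
245   214 213 214 214 214 213 213 213 203  65  85 143 177 125 122 139 102  75  70  82 160 217 214 214 212 213 214 214
246   215 214 214 214 214 214 212 209 159  67  65  70  76  82  83  72  71  66  67 127 196 217 217 215 213 214 214 215
247   214 215 213 215 215 215 209 168 162 109  67  64  65  68  68  67  63  67  84 157 215 216 216 216 216 214 214 214
248   213 214 214 213 214 215 210 167 166 159  85  67  68  67  65  66  68  84 160 216 213 206 185 196 214 213 214 213
249   212 213 215 215 212 209 168 167 169 168 161 108  70  72  72  74 102 172 215 204 137  77  79  79  90 165 213 214
```

```bash
python3 -c "
from station import manip
print(manip.close_job())"
```

```text
the job is handed in; nothing more can be done
None
```

The job is handed in at about 18 s: the switch is off, and the pen tester is still held with its tip on the middle terminal, about 1.6 N (roughly 6 mm in) and within about 1–2° of square to the panel; I saw nothing else disturbed.

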